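Stack a buffing machine's clutch plates

TASK

Build up the buffing machine's clutch on its splined hub, where one thick disc already sits: first lower the thin separator plate (long narrow tab) onto the hub with its tab on the opposite side from the fitted disc's tab, then lower the other thick disc (short broad tab) on top of it with its tab on the same side as the fitted disc's. Each plate must go fully home over the splines and lie flat on the one below. Do not drop the plates from above the hub, keep the fitted disc in its place, and leave the jar, sanding block and screwdriver alone.

Things in the scene. Friction and masses are not known exactly. Their poses are not given: they have to be found in the camera images.
- hub: Splined clutch hub fixed on the bench, upright. Origin: on its axis at bench height; z up. Round aluminium flange, 92 mm across, up to 24 mm height; on it a steel cross of four splines (10 mm wide, 40 mm end to end, along the hub's x and y), straight up to 58 mm, rounded ridges end at 63 mm. The fitted disc's tab lies along the hub's +x, roughly to the robot's left.
- hub_seat (a point): Middle of the flange's top face, on the hub's axis, 24 mm above the bench. Above the splines a round pilot nose 16 mm in diameter rises on the axis to 78 mm above the bench, tapering from 68 mm height to 6 mm across at its end.
- fitted_disc: Dark steel clutch disc already on the hub, loose on the splines, its underside on the flange at 24 mm height. Same shape as loose_disc. Origin: centre of its underside; x along its tab, z up.
- fitted_disc_tab (a point): Middle of the end of the fitted disc's tab, 52 mm from the disc's centre along its x, at half thickness.
- loose_disc: Dark steel clutch disc flat on the bench: ring 56 mm across, 14 mm thick, 0.15 to 0.26 kg, one short broad tab (36 mm wide) along its +x. Origin: centre of its underside; z up. Two grip flats 30 mm long at y = -30 and +30 mm (60 mm across, parallel to x): grip across them from above. On the finished stack its underside is 46 mm above the bench.
- loose_disc_tab (a point): Middle of the end of the loose disc's tab, 52 mm from its centre along its x, at half thickness. The disc's bore is a cross (four inner teeth, slots along its x and y) that fits the hub's splines with 1.5 mm clearance each side, at any of four yaws 90 degrees apart.
- separator: Dark steel separator plate flat on the bench: ring 56 mm across, 8 mm thick, 0.1 to 0.17 kg, one long narrow tab (16 mm wide) along its +x. Origin: centre of its underside; z up. Two grip flats 30 mm long at y = -30 and +30 mm (60 mm across, parallel to x): grip across them from above. Resting on the fitted disc its underside is 38 mm above the bench.
- separator_tab (a point): Middle of the end of the separator's tab, 70 mm from its centre along its x, at half thickness. The separator's bore is the same cross as the discs', with the same clearance on the splines.
- polish_jar: Bystander: closed amber jar, 70 mm in diameter, 75 mm high, loose, on the bench beyond the work. Origin: centre of its underside.
- sanding_block: Bystander: cork sanding block, 110 x 62 x 33 mm, loose, on the bench beyond the work. Origin: centre of its underside.
- screwdriver: Bystander: screwdriver lying loose on the bench beyond the hub, roughly along y. Origin under its middle.
Mind the look-alikes: they are no part of the job. What is shaped like the loose_disc but red or white is not meant.

How it is judged:
By the outcome, as a careful person would: the job done as asked, in the order asked, and still so for the second after the job is handed in, with the robot touching nothing.
It also fails if it takes over 64 s, if anything falls off the work surface, if the arm or the gripper's body presses on something with over 40 N, if the wrist force passes 120 N, or if a joint passes its speed limit or range.

ROBOT

A 6-joint arm with a two-finger parallel gripper is mounted at the origin on the work surface. World frame = base frame: x ahead of the robot, y to its left, z up, the work surface at z = 0. Lengths are in m, angles in rad, forces in N, time in s.
With the tool pointing down it reaches from about 0.375 to 0.975 m from the base axis. Payload 3.8 kg.
Tool frame: the origin (TCP) lies midway between the tips of the shut fingers; the grasp point (between the pads) lies 19 mm behind it; z points along the fingers, y is the direction in which the jaws open and shut (so a half turn about z gives the same grasp; the last joint's range is limited). The gripper opens to 85 mm and grips with 20 to 120 N. Pads are 22 mm wide; open, the fingers measure 114 mm over their backs; the gripper's body (76 mm by 85 mm) begins 54 mm behind the grasp point. The pads swing forward as they close: fully open they stand 13 mm farther back than shut.
Start: joints at [-1.188, 0.264, 1.604, -0, 1.274, -0.037], TCP at [0.275, -0.616, 0.231] pointing down, gripper open.
Joint ranges: [-2.63, 2.63], [-0.94, 2.18], [0.31, 2.57], [-1.31, 4.45], [0, 2.66], [-2.55, 2.55]. Speed limits (rad/s): [2.57, 2.57, 3.14, 3.14, 3.14, 3.14].

INTERFACE

Orientations are given as a rotation vector (axis times angle).
In Python, from workcell import bot gives the robot as it stands. The module is installed in compiled form; this text tells all that it offers.
- The arm moves only by the tool move_arm, never from a script. Its argument "steps" is a list of rows, each a list of 5 numbers: the shift along the tool's x, y, z in mm, then the turn about the tool's z in degrees, then the opening in per cent of the stroke, from 0 (shut) to 100 (fully open). In form: [[tx, ty, tz, turn, claw], ...]. A call has 1 to 20 rows; each row is the pose to reach, as a shift and turn from the pose commanded when the call began, along the tool's axes at that moment; what a row does not reach only later rows make up. A row lasts 1/10 s, in which the tool goes at most 50 mm and 8.59 degrees, less where a joint would pass 70% of its speed; a pose out of reach is approached as far as the arm can. A call with a gripper value outside its range is refused whole. The fingers move at their own pace and stop on an object; "newtons" is the grip in N (left out, the last holds). Time passes only in rows, so rows that repeat a pose let the fingers close. It gives the time, the measured TCP pose, the force and the opening at its end, in the units of the state.
- bot.read_state(): the state, without advancing time (a new reading comes with each control period).
- bot.read_camera(name): name is "scene" or "top" or "wrist"; returns a dict with "pixels" (384x512x3 uint8, red, green, blue), "depth" (384x512 float32, m along the optical axis (not along the pixel's ray), 0 where there is no reading), "fovy" (degrees; the focal length in pixels is half the picture's height over the tangent of half this angle, whatever the lens; pixels are square), "cx", "cy" (the principal point, pixels), "k1" (the pictures are not rectified: a ray, as slopes to the right and down, at radius r is drawn at 1 + k1 r^2 times it, then the intrinsics apply), "xyz" and "attitude" of the camera in the world. Camera axes: x right, y up, looking along -z (the intrinsics and any distortion apply to the point x, -y, -z); pixel columns grow to the right and rows downward; lengths in m; the calibration is good to about 2 mm. A picture is of the moment at which its call begins.
- bot.finish_job(): hands the job in, once; it reports no verdict.
The state is a dict: "time": time; "q": joint angles; "joint_vel": joint speeds; "joint_torque": joint torques, N m; "tool_pos": TCP position; "tcp_rot": TCP orientation; "wrist_force": force on the tool from outside, world axes, zero at the start; "torque": the same for the moment, N m; "width": opening from 0.0 (shut) to 1.0 (fully open).
Only numpy, scipy, OpenCV 4.12 (cv2) and the standard library are available. Lean on these libraries where they do the work, as an engineer would, in place of code of your own. Each camera call takes 0.05 s, during which the arm holds its last target.

## Working session

There is one attempt and no reset: what is moved stays moved. The work goes in short steps, Python scripts to look and compute and a tool call to move; the robot and the scene stay as the last step left them, time stands still between calls to the robot, and variables do not carry over. Pictures are saved under pics/ and viewed, and the job is handed in when it is done.

Besides the shell and the picture viewer there is one more tool, called after "Emit:" as a command line: name --pt "numbers of a row" for each row, then --argument value for the rest. move_arm: Moves the arm, as the interface text tells. Its arguments: {"type":"object","properties":{"steps":{"type":"array","items":{"type":"array","items":{"type":"number"}}},"newtons":{"type":"number"}},"required":["steps"]}

```bash
mkdir -p pics
cat > h.py <<'E'
import numpy as np, cv2
from scipy.spatial.transform import Rotation as R
from workcell import bot
def cam(n,save=None):
    c=bot.read_camera(n)
    if save: cv2.imwrite('pics/%s.png'%save,cv2.cvtColor(c['pixels'],cv2.COLOR_RGB2BGR))
    return c
def att(c):
    a=np.array(c['attitude'],float)
    return a if a.shape==(3,3) else (R.from_rotvec(a).as_matrix() if a.size==3 else R.from_quat(a).as_matrix())
def rays(c,uv):
    uv=np.asarray(uv,float).reshape(-1,1,2); f=192/np.tan(np.radians(c['fovy'])/2)
    K=np.array([[f,0,c['cx']],[0,f,c['cy']],[0,0,1.]])
    # invert s*(1+k1 r^2)
    d=np.c_[(uv[:,0,0]-c['cx'])/f,(uv[:,0,1]-c['cy'])/f]; s=d.copy()
    for _ in range(30): s=d/(1+c['k1']*(s**2).sum(1,keepdims=True))
    return np.c_[s[:,0],-s[:,1],-np.ones(len(s))]
def onplane(c,uv,z):
    w=rays(c,uv)@att(c).T; o=np.array(c['xyz']); t=(z-o[2])/w[:,2]
    return o+w*t[:,None]
def cloud(c):
    v,u=np.mgrid[0:384,0:512]; r=rays(c,np.c_[u.ravel(),v.ravel()])
    P=(r*c['depth'].ravel()[:,None])@att(c).T+np.array(c['xyz'])
    P[c['depth'].ravel()==0]=np.nan
    return P.reshape(384,512,3)
def proj(c,X):
    p=(np.atleast_2d(X)-np.array(c['xyz']))@att(c); s=np.c_[p[:,0],-p[:,1]]/-p[:,2:]
    f=192/np.tan(np.radians(c['fovy'])/2)
    return s*(1+c['k1']*(s**2).sum(1,keepdims=True))*f+[c['cx'],c['cy']]
E
python3 - <<'E'
from h import *
for n in ['scene','top','wrist']:
    c=cam(n,n+'0'); print(n,{k:c[k] for k in c if k not in('pixels','depth')})
print(bot.read_state())
E
```

```text
scene {'fovy': 42.1531410286635, 'cx': 256.82887892173477, 'cy': 183.54381591282524, 'k1': 0.044836268999138965, 'xyz': array([ 1.27696239, -0.65095191,  1.02509037]), 'attitude': array([0.72119866, 0.32024274, 0.78264695])}
top {'fovy': 42.97533778323987, 'cx': 254.28101271911322, 'cy': 193.94649501982516, 'k1': -0.19969786561129899, 'xyz': array([ 0.44318436, -0.04910392,  1.33056456]), 'attitude': array([ 0.0867851 , -0.08892568, -1.59001795])}
wrist {'fovy': 65.67466475620206, 'cx': 257.2147464391538, 'cy': 190.0371028019941, 'k1': -0.0588947904101978, 'xyz': array([ 0.34086777, -0.58518013,  0.37303374]), 'attitude': array([-0.26091047,  0.17087495, -1.14201767])}
{'time': 0.15, 'q': array([-1.18786878e+00,  2.64565963e-01,  1.60506665e+00,  2.80609226e-05,
        1.27369233e+00, -3.68766213e-02]), 'joint_vel': array([ 0.00076602, -0.00216906, -0.00428542,  0.00071677, -0.00048013,
        0.0014759 ]), 'joint_torque': array([ 6.37233370e-05, -5.15904164e+01, -3.67960453e+01, -7.85937254e-05,
        8.03394068e-03,  1.27135490e-05]), 'tool_pos': array([ 0.27492745, -0.61585463,  0.23025413]), 'tcp_rot': array([-3.07096803e+00, -6.54226063e-01,  4.26728632e-04]), 'wrist_force': array([-0.12473616,  0.25225485,  0.50090312]), 'torque': array([ 0.04435454, -0.00043218,  0.03359186]), 'width': 0.999387223235963}
```

View pics/top0.png

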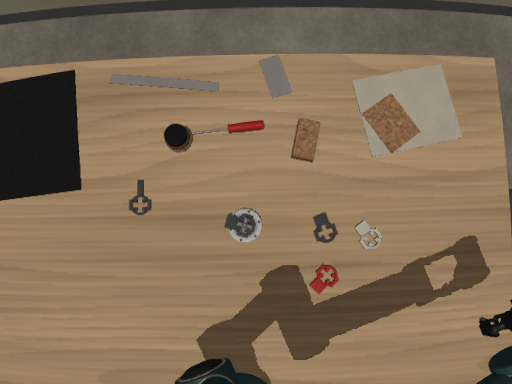

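View pics/scene0.png

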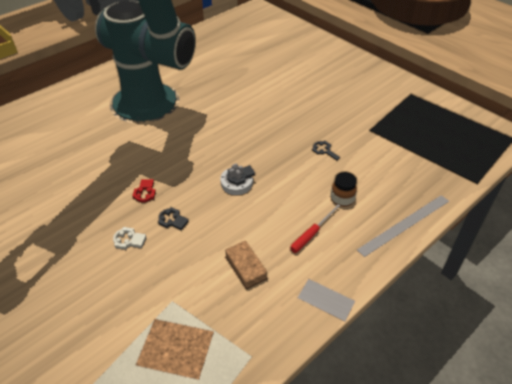

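View pics/wrist0.png

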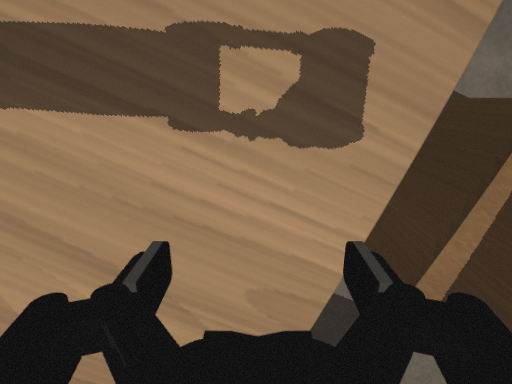

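Top view: separator at (140,204) with its tab up (+x). Hub and fitted disc are at (244,225), tab left (+y). The loose black disc is at (325,232), and the red and white ones are decoys. Next I'll get rough poses.

Run:
```python
from h import *
c=cam('top'); P=cloud(c); g=c['pixels'].astype(int)
print('bench z',np.nanmedian(P[250:300,100:180,2]))
def seg(name,u0,u1,v0,v1,zt):
    s=g[v0:v1,u0:u1].sum(2); m=s<200
    v,u=np.nonzero(m); X=onplane(c,np.c_[u+u0,v+v0],zt)
    print(name,m.sum(),X.mean(0), X.min(0),X.max(0))
    return X
seg('sep',120,160,175,220,.008); seg('disc',308,340,205,248,.014)
for n,uv,z in [('sepring',(140.5,204.5),.008),('septip',(140.5,180.5),.008),('disc',(325.5,232.5),.014),('dtip',(320,215.5),.014),('hub',(244.5,225.5),.06),('hubflange',(244.5,225),.024),('ftip',(227,222),.038),('jar',(177,136),.07)]:
    print(n,onplane(c,[uv],z)[0])
cc=cv2.resize(c['pixels'][190:260,110:350],None,fx=3.3,fy=3.3,interpolation=cv2.INTER_CUBIC); cv2.imwrite('pics/crop1.png',cc[:,:,::-1])
s=bot.read_state(); print(R.from_rotvec(s['tcp_rot']).as_matrix().round(3))
w=cam('wrist'); Rt=R.from_rotvec(s['tcp_rot']).as_matrix()
print('wrist cam in tool', Rt.T@(w['xyz']-s['tool_pos']), (Rt.T@att(w)).round(3))
```

```text
bench z 0.0018531018038725477
sep 268 [0.58502844 0.26224816 0.008     ] [0.54242046 0.23460932 0.008     ] [0.63686902 0.29101962 0.008     ]
disc 314 [ 0.49675291 -0.23808465  0.014     ] [ 0.45833309 -0.27444027  0.014     ] [ 0.53470743 -0.21181103  0.014     ]
sepring [0.56865802 0.26128644 0.008     ]
septip [0.63536947 0.26165423 0.008     ]
disc [ 0.48156752 -0.24301992  0.014     ]
dtip [ 0.52803586 -0.22952715  0.014     ]
hub [ 0.50332571 -0.02512152  0.06      ]
hubflange [ 0.50636985 -0.02446789  0.024     ]
ftip [0.51458726 0.02154745 0.038     ]
jar [0.74357607 0.14973551 0.07      ]
[[ 0.913  0.408 -0.001]
 [ 0.408 -0.913  0.001]
 [ 0.    -0.001 -1.   ]]
wrist cam in tool [ 0.07274721 -0.0013239  -0.14296594] [[ 0.     0.957  0.291]
 [ 1.     0.    -0.001]
 [-0.001  0.291 -0.957]]
```

View pics/crop1.png

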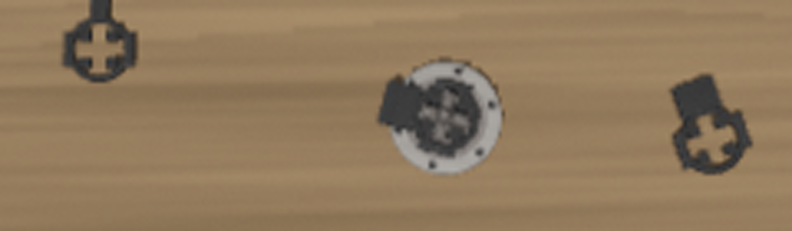

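Emit:
move_arm --pt "626 -681 60 -156 100" --pt "626 -681 60 -156 100" --pt "626 -681 60 -156 100" --pt "626 -681 60 -156 100" --pt "626 -681 60 -156 100" --pt "626 -681 60 -156 100" --pt "626 -681 60 -156 100" --pt "626 -681 60 -156 100" --pt "626 -681 60 -156 100" --pt "626 -681 60 -156 100" --pt "626 -681 60 -156 100" --pt "626 -681 60 -156 100" --pt "626 -681 60 -156 100" --pt "626 -681 60 -156 100" --pt "626 -681 120 -156 100" --pt "626 -681 120 -156 100" --pt "626 -681 120 -156 100" --pt "626 -681 120 -156 100" --pt "626 -681 120 -156 100" --pt "626 -681 120 -156 100"

```text
time: 2.25
tool_pos: [0.5689, 0.2645, 0.1089]
tcp_rot: [0.008, -3.139, -0.0]
wrist_force: [-0.1, -1.1, -0.2]
width: 0.998
```

Run:
```python
from h import *
c=cam('wrist','w1'); s=bot.read_state(); print(s['tool_pos'],R.from_rotvec(s['tcp_rot']).as_matrix().round(4))
```

```text
[0.56855614 0.26239401 0.10964091] [[-1.0e+00 -3.9e-03 -2.3e-03]
 [-3.9e-03  1.0e+00 -9.0e-04]
 [ 2.3e-03 -9.0e-04 -1.0e+00]]
```

View pics/w1.png

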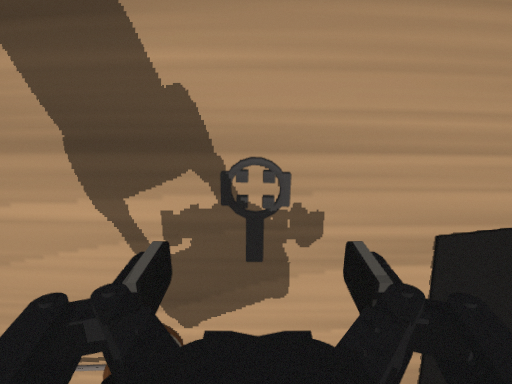

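Wrist view: separator ring centred near (256,188), tab pointing down to (255,262). I'll fit a model of the plate to its silhouette.

```bash
cat > fit.py <<'E'
from h import *
from scipy.optimize import minimize
def inside(x,y,kind):
    r=np.hypot(x,y); L,W=(.070,.008) if kind=='sep' else (.052,.018)
    out=np.minimum.reduce([r-.028, np.maximum(abs(x)-.015,abs(y)-.030), np.maximum(np.maximum(-x,x-L),abs(y)-W)])
    cr=np.minimum(np.maximum(abs(x)-.0215,abs(y)-.0065),np.maximum(abs(y)-.0215,abs(x)-.0065))
    return np.maximum(out,-cr)   # sdf <0 inside
def fit(c,kind,p0,zb,thr=75,rad=.085,maskfn=None,verbose=True,save=None):
    th=.008 if kind=='sep' else .014
    v,u=np.mgrid[0:384,0:512]; uv=np.c_[u.ravel(),v.ravel()]
    Ps=[onplane(c,uv,zb+t)[:,:2] for t in np.linspace(0,th,4)]
    sel=np.hypot(*(Ps[-1]-p0[:2]).T)<rad
    if maskfn is not None: sel&=maskfn(uv)
    Ps=[P[sel] for P in Ps]; g=c['pixels'].reshape(-1,3)[sel].max(1)
    I=1/(1+np.exp((g.astype(float)-thr)/8))
    def cost(p):
        ca,sa=np.cos(p[2]),np.sin(p[2]); d=None
        for P in Ps:
            q=P-p[:2]; s=inside(q[:,0]*ca+q[:,1]*sa,-q[:,0]*sa+q[:,1]*ca,kind)
            d=s if d is None else np.minimum(d,s)
        M=1/(1+np.exp(np.clip(d/.0005,-30,30)))
        return ((M-I)**2).mean()
    best=None
    for dy in (0,.08,-.08):
        r=minimize(cost,[p0[0],p0[1],p0[2]+dy],method='Nelder-Mead',options=dict(initial_simplex=np.array([p0]*4)+[[0,0,dy],[.006,0,dy],[0,.006,dy],[0,0,dy+.1]],xatol=1e-5,fatol=1e-8))
        if best is None or r.fun<best.fun: best=r
    if verbose: print(kind,best.x[:2].round(4),'yaw',np.degrees(best.x[2]).round(2),'cost',best.fun)
    return best.x
def totool(p,z=0):
    s=bot.read_state(); Rt=R.from_rotvec(s['tcp_rot']).as_matrix()
    return Rt.T@(np.array([p[0],p[1],z])-s['tool_pos'])
E
python3 - <<'E'
from fit import *
c=cam('wrist'); p=fit(c,'sep',[.5685,.2615,0],0); print('tool mm',totool(p,.004)*1e3)
for t in(60,90): fit(c,'sep',[.5685,.2615,0],0,thr=t)
c=cam('top'); fit(c,'sep',[.5685,.2615,0],0); 
fit(c,'disc',[.4815,-.243,.28],0)
P=cloud(cam('wrist')); print(P[100:130,300:400,2].mean())
E
```

```text
sep [0.5667 0.2628] yaw -0.4 cost 0.021482286756057106
tool mm [  1.7780062    1.86288632 106.3886278 ]
sep [0.5666 0.2628] yaw -0.36 cost 0.022190414643277225
sep [0.5668 0.2627] yaw -0.29 cost 0.11717302692479205
sep [0.5696 0.2638] yaw 0.06 cost 0.23828180953628383
disc [ 0.4833 -0.2433] yaw 18.79 cost 0.0218586116579423
nan
```

Emit:
move_arm --pt "2 1 50 0.6 80" --pt "2 1 85 0.6 80" --pt "2 1 100 0.6 80" --pt "2 1 105 0.6 80" --pt "2 1 109 0.6 80" --pt "2 1 112 0.6 80" --pt "2 1 112 0.6 80"

```text
time: 3.15
tool_pos: [0.5684, 0.262, 0.0007]
tcp_rot: [0.015, 3.139, 0.001]
wrist_force: [-1.0, -0.3, -0.1]
width: 0.799
```

Run:
```python
from fit import *
c=cam('wrist','w2'); s=bot.read_state(); print(s['tool_pos'],s['width'],s['wrist_force'],s['time']);cam('scene','s2')
```

```text
[0.56836167 0.26204369 0.00075277] 0.798230644893475 [ 0.23490268 -1.37050882 -0.50844903] 3.2
```

View pics/w2.png

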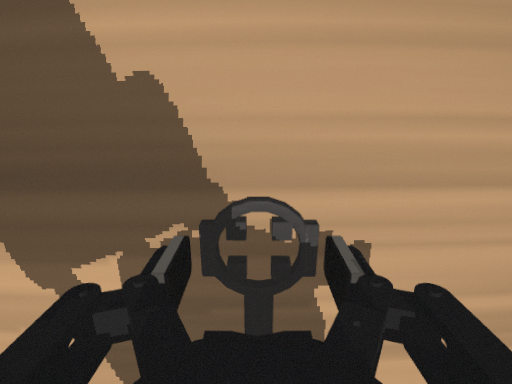

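Run:
```python
from fit import *
c=cam('wrist'); s=bot.read_state(); Rt=R.from_rotvec(s['tcp_rot']).as_matrix()
for z in (0,-.004,-.008,-.012):
  X=np.array([[.011,-.034,z],[-.011,-.034,z],[.011,.034,z],[-.011,.034,z]])
  print(z,proj(c,X@Rt.T+s['tool_pos']).round(0).tolist())
p=fit(c,'sep',[.567,.2628,0],0,thr=70,maskfn=lambda uv:(uv[:,0]>197)&(uv[:,0]<320)&(uv[:,1]<325)); print(totool(p)*1e3)
im=cv2.resize(c['pixels'][210:340,120:400],None,fx=2.8,fy=2.8,interpolation=cv2.INTER_CUBIC);im=np.clip(im.astype(float)*2,0,255)
cv2.imwrite('pics/w2c.png',im[:,:,::-1])
```

```text
0 [[191.0, 228.0], [194.0, 265.0], [321.0, 228.0], [318.0, 265.0]]
-0.004 [[190.0, 232.0], [193.0, 269.0], [322.0, 232.0], [320.0, 269.0]]
-0.008 [[188.0, 235.0], [191.0, 273.0], [324.0, 235.0], [321.0, 273.0]]
-0.012 [[186.0, 239.0], [189.0, 278.0], [326.0, 239.0], [323.0, 278.0]]
sep [0.5668 0.2632] yaw -0.61 cost 0.02698994126687958
[1.29360036 1.12842007 0.46921088][ WARN:0@5.296] global loadsave.cpp:1063 imwrite_ Unsupported depth image for selected encoder is fallbacked to CV_8U.
```

View pics/w2c.png

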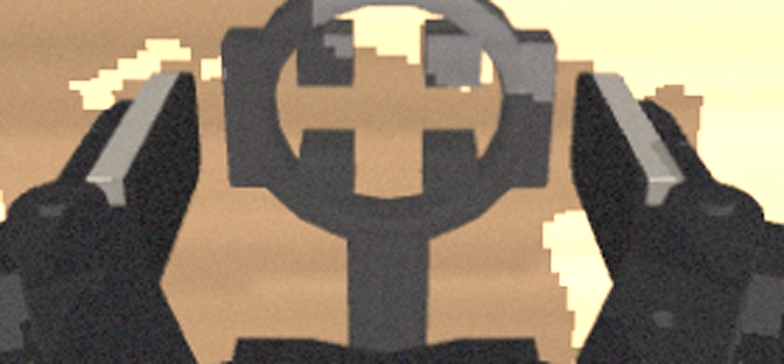

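Fingertips sit about 8 mm behind the TCP at this opening, so I'll go 5 mm lower and then close.

Emit:
move_arm --pt "1 1 2 0 80" --pt "1 1 4 0 80" --pt "1 1 4.5 0 80" --pt "1 1 4.5 0 65" --pt "1 1 4.5 0 65" --pt "1 1 4.5 0 65" --pt "1 1 4.5 0 65" --pt "1 1 4.5 0 60" --pt "1 1 4.5 0 60" --newtons 50

```text
time: 4.2
tool_pos: [0.5668, 0.2629, -0.0045]
tcp_rot: [0.015, 3.14, 0.001]
wrist_force: [0.2, 0.0, 5.9]
width: 0.686
```

Run:
```python
from fit import *
c=cam('wrist','w3'); s=bot.read_state(); print(s['tool_pos'],s['width'],s['wrist_force'],s['time'])
p=fit(c,'sep',[.567,.2628,0],0,thr=70,maskfn=lambda uv:(uv[:,0]>205)&(uv[:,0]<312)&(uv[:,1]<325)); print(totool(p)*1e3)
```

```text
[ 0.56683305  0.26294353 -0.00451097] 0.6815886215146703 [ 0.34053476 -0.3639795   5.78049899] 4.25
sep [0.5677 0.2635] yaw -0.72 cost 0.02925608471613207
[-0.82640309  0.54225732 -4.5097046 ]
```

View pics/w3.png

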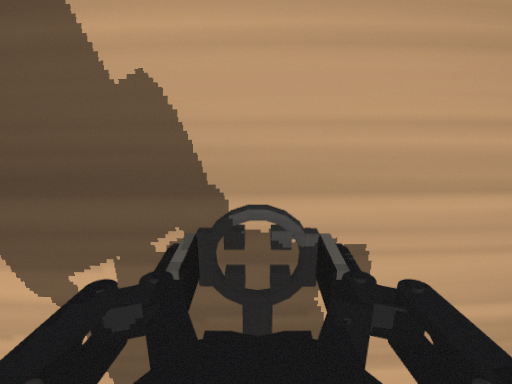

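Emit:
move_arm --pt "0 0 0 0 60" --pt "0 0 0 0 60" --pt "0 0 -3 0 60" --pt "0 0 -10 0 60" --pt "0 0 -25 0 60" --pt "0 0 -25 0 60" --newtons 60

```text
time: 4.85
tool_pos: [0.5679, 0.2634, 0.0223]
tcp_rot: [0.015, 3.138, 0.002]
wrist_force: [0.7, 0.2, -0.4]
width: 0.681
```

Run:
```python
from fit import *
c=cam('wrist','w4'); s=bot.read_state(); print(s['tool_pos'],s['width'],s['wrist_force'],s['torque'],s['time'])
for zb in (.022,.025):
  p=fit(c,'sep',[.567,.2628,0],zb,thr=70,maskfn=lambda uv:(uv[:,0]>205)&(uv[:,0]<312)&(uv[:,1]<325)); print(totool(p)*1e3)
```

```text
[0.56761709 0.26322532 0.0215899 ] 0.6799691727643712 [ 0.71651509  0.36949106 -1.7516815 ] [-0.04635681  0.00136389  0.0305709 ] 4.9
sep [0.5712 0.2639] yaw -0.81 cost 0.024502455868927905
[-3.52541793  0.6787325  21.60205021]
sep [0.5696 0.2639] yaw -0.78 cost 0.023435135027577717
[-1.91195412  0.67193957 21.59696039]
```

View pics/w4.png

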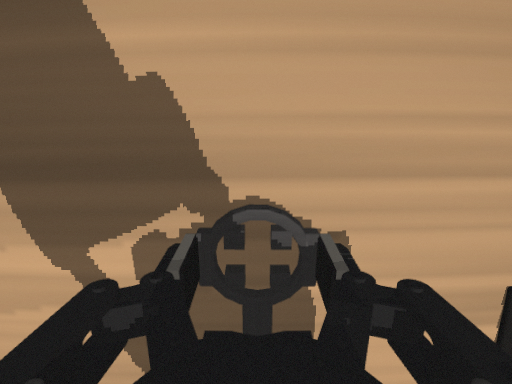

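Plate is held. Next I'll carry it to a viewing pose beside the hub, turning it +102° about tool z.

Emit:
move_arm --pt "0 0 -40 0 60" --pt "0 -10 -80 6 60" --pt "10 -35 -115 14 60" --pt "15 -65 -130 22 60" --pt "20 -95 -130 30 60" --pt "28 -125 -130 38 60" --pt "34 -155 -130 46 60" --pt "40 -185 -130 54 60" --pt "46 -215 -130 62 60" --pt "52 -245 -130 70 60" --pt "58 -275 -130 78 60" --pt "63 -300 -130 86 60" --pt "68 -325 -130 94 60" --pt "71 -338 -130 99 60" --pt "72 -342 -130 102 60" --pt "72 -342 -130 102 60" --pt "72 -342 -130 102 60" --pt "72 -342 -130 102 60"

```text
time: 6.7
tool_pos: [0.4909, -0.0782, 0.1497]
tcp_rot: [-2.449, -1.967, -0.0]
wrist_force: [-0.3, -0.9, -1.2]
width: 0.679
```

Run:
```python
from fit import *
c=cam('wrist','w5'); s=bot.read_state(); print(s['tool_pos'],R.from_rotvec(s['tcp_rot']).as_matrix().round(4),s['width'],s['wrist_force'],s['time'])
a=cam('top'); cv2.imwrite('pics/t5.png',cv2.resize(a['pixels'][180:280,180:320],None,fx=5,fy=5,interpolation=cv2.INTER_CUBIC)[:,:,::-1])
np.save('c5.npy',c,allow_pickle=True)
```

```text
[ 0.49096013 -0.0782051   0.14973743] [[ 2.160e-01  9.764e-01 -0.000e+00]
 [ 9.764e-01 -2.160e-01  1.000e-04]
 [ 1.000e-04 -1.000e-04 -1.000e+00]] 0.6794078741307745 [-0.19072886  0.30345567 -1.16504016] 6.75
```

View pics/w5.png

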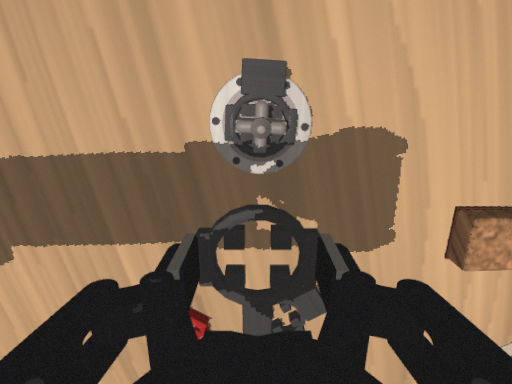

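Run:
```python
from fit import *
c=np.load('c5.npy',allow_pickle=True).item()
im=cv2.resize(c['pixels'][45:185,195:330],None,fx=4.2,fy=4.2,interpolation=cv2.INTER_CUBIC).astype(float)
cv2.imwrite('pics/w5c.png',(np.clip(im/255,0,1)**.6*255).astype(np.uint8)[:,:,::-1])
```

```text
(no output)
```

View pics/w5c.png

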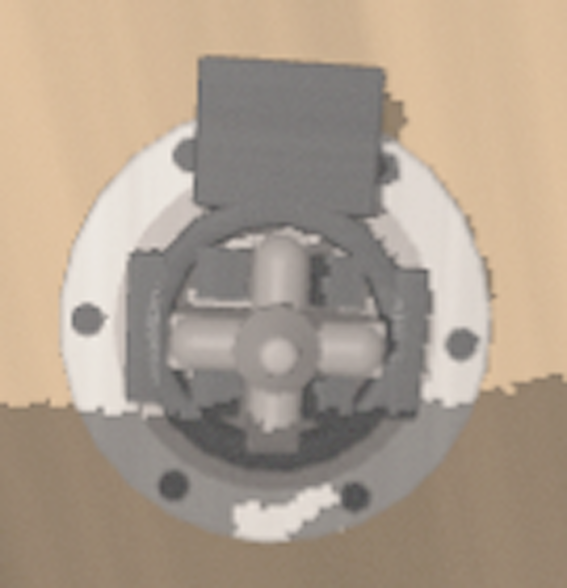

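```bash
cat > hubm.py <<'E'
from fit import *
from scipy.optimize import least_squares
def circ(P,r):
    f=lambda p:np.hypot(P[:,0]-p[0],P[:,1]-p[1])-r
    s=least_squares(f,P.mean(0)[:2],loss='soft_l1',f_scale=.001); return s.x,f(s.x)
E
python3 - <<'E'
from hubm import *
c=np.load('c5.npy',allow_pickle=True).item()
px=lambda L:(np.array(L,float)+.5)/4.2-.5+[195,45]
P=onplane(c,px([(62,320),(70,260),(100,198),(150,145),(490,320),(478,245),(440,175),(80,420),(120,480),(180,523),(270,543),(350,527),(420,480),(470,410)]),.024)
x,r=circ(P,.046); print('flange',x,(r*1e3).round(1))
print('nose',onplane(c,px([(279,355)]),.078))
# cylinder nose silhouette / shoulder circle at z .068 r .008
# spline silhouettes: ridge lines
for n,a,b,z in [('LR',(168,341),(385,348),.060),('TB',(282,240),(272,450),.060)]:
    A=onplane(c,px([a,b]),z); d=A[1]-A[0]; print(n,A.mean(0),np.linalg.norm(d),np.degrees(np.arctan2(d[1],d[0])))
A=onplane(c,px([(198,57),(386,70)]),.038); d=A[1]-A[0]; print('tab',A.mean(0),np.linalg.norm(d),np.degrees(np.arctan2(d[1],d[0]))+90)
A=onplane(c,px([(128,252),(430,268)]),.038); d=A[1]-A[0]; print('lug',A.mean(0),np.linalg.norm(d),np.degrees(np.arctan2(d[1],d[0]))+90)
q=fit(c,'sep',[.488,-.078,np.radians(-102)],.154,thr=70,maskfn=lambda uv:(uv[:,0]>205)&(uv[:,0]<312)&(uv[:,1]<290)&(uv[:,1]>195)); print(totool(q)*1e3)
# straight down from the top camera
s=bot.read_state()
E
```

```text
flange [ 0.50336458 -0.02561664] [-1.  -0.8 -0.8 -0.6 -0.6 -0.2  0.3 -0.1  0.3  0.3 -0.1 -0.6 -1.1 -0.9]
nose [[ 0.5035919  -0.02547092  0.078     ]]
LR [ 0.50342642 -0.02518062  0.06      ] 0.039813023617147614 -14.27213480361006
TB [ 0.50337164 -0.0256911   0.06      ] 0.0380605188188825 -105.05717404722797
tab [0.51739572 0.02393833 0.038     ] 0.03581314970516945 73.86872840552525
lug [ 0.50727785 -0.01105822  0.038     ] 0.05968049308793856 74.61150202265884
sep [ 0.4886 -0.0806] yaw -103.47 cost 0.0635580716115287
[ -2.83540042  -1.80458298 149.75522142]
```

Run:
```python
from hubm import *
c=np.load('c5.npy',allow_pickle=True).item()
print(c['pixels'].max(2)[200:330:6,258], c['pixels'].max(2)[262,205:315:5])
for thr in (60,70,80):
  for zb in (.153,.155):
    q=fit(c,'sep',[.4905,-.078,np.radians(-102)],zb,thr=thr,rad=.025); print(totool(q)*1e3)
```

```text
[196  40  75  43 196 105 102 102 103 195 196 200 201 201 204  38  38  43
  44  71  73  72] [ 43  45  40 189 199 206 204 207 193 199 202 191 192 196 199 196 189 182
 191  42  42  45]
sep [ 0.4886 -0.0806] yaw -102.72 cost 0.09618868485594904
[ -2.9046769   -1.87101299 149.75521613]
sep [ 0.4888 -0.0795] yaw -102.77 cost 0.08631266303176907
[ -1.77013345  -1.86995467 149.75532469]
sep [ 0.4886 -0.0806] yaw -102.77 cost 0.07352604486964433
[ -2.91718471  -1.83766293 149.75521426]
sep [ 0.4888 -0.0795] yaw -102.82 cost 0.06554618024958525
[ -1.79218433  -1.83600732 149.75532189]
sep [ 0.4886 -0.0807] yaw -102.75 cost 0.05391149088607813
[ -2.93572514  -1.82752766 149.75521228]
sep [ 0.4888 -0.0796] yaw -102.78 cost 0.04843009771470901
[ -1.81844897  -1.82474024 149.75531915]
```

Run:
```python
from hubm import *
c=np.load('c5.npy',allow_pickle=True).item()
for cc in (c,cam('wrist')):
  s=bot.read_state(); Rt=R.from_rotvec(s['tcp_rot']).as_matrix()
  print(s['tool_pos'],Rt.T@(cc['xyz']-s['tool_pos'])*1e3,R.from_matrix(Rt.T@att(cc)).as_rotvec())
w4=cv2.imread('pics/w4.png');w5=cv2.imread('pics/w5.png')
a=w4[200:300,195:320];
r=cv2.matchTemplate(w5[190:310,185:330],a[5:-5,5:-5],cv2.TM_CCOEFF_NORMED);print(cv2.minMaxLoc(r))
def cols(w):
  g=w.max(2).astype(int); return [ [np.nonzero(g[y,225:300]>75)[0].min()+225,np.nonzero(g[y,225:300]>75)[0].max()+225] for y in (230,240,250,256,270)]
print(cols(w4),cols(w5))
```

```text
[ 0.49102182 -0.07819238  0.14976087] [  74.19739116   -1.78802244 -142.94516377] [2.06300971 2.06254059 0.30707883]
[ 0.49102182 -0.07819238  0.14976087] [  74.27910018   -1.7370659  -142.95556481] [2.06289793 2.06257154 0.30714231]
(-0.06487657874822617, 0.6276625990867615, (0, 0), (15, 15))
[[np.int64(245), np.int64(270)], [np.int64(245), np.int64(295)], [np.int64(225), np.int64(298)], [np.int64(225), np.int64(298)], [np.int64(245), np.int64(293)]] [[np.int64(245), np.int64(270)], [np.int64(245), np.int64(295)], [np.int64(225), np.int64(299)], [np.int64(225), np.int64(298)], [np.int64(225), np.int64(294)]]
```

Camera bias cancels because the plate and hub are in the same picture. The relative move is tx 56.3 mm, ty 2.6 mm, turn +1.9°. I'll go over the hub and check through the bore.

Emit:
move_arm --pt "25 1 0 1 60" --pt "45 2 0 2 60" --pt "56.3 2.6 0 2 60" --pt "56.3 2.6 30 2 60" --pt "56.3 2.6 50 2 60" --pt "56.3 2.6 62 2 60" --pt "56.3 2.6 66 2 60" --pt "56.3 2.6 66 2 60" --pt "56.3 2.6 66 2 60"

```text
time: 7.75
tool_pos: [0.5066, -0.0245, 0.0847]
tcp_rot: [2.484, 1.922, 0.002]
wrist_force: [0.8, 0.1, -2.0]
width: 0.678
```

Run:
```python
from fit import *
c=cam('wrist','w6'); s=bot.read_state(); print(s['tool_pos'],s['width'],s['wrist_force'],s['time'])
np.save('c6.npy',c,allow_pickle=True)
im=cv2.resize(c['pixels'][185:335,165:350],None,fx=4.2,fy=3.8,interpolation=cv2.INTER_CUBIC).astype(float)
cv2.imwrite('pics/w6c.png',(np.clip(im/255,0,1)**.6*255).astype(np.uint8)[:,:,::-1])
a=cam('scene'); cv2.imwrite('pics/s6c.png',cv2.resize(a['pixels'][120:220,170:310],None,fx=5,fy=5,interpolation=cv2.INTER_CUBIC)[:,:,::-1])
```

```text
[ 0.50679134 -0.02450335  0.08496758] 0.6815339258714505 [-0.38413696  0.33164023 -1.34455469] 7.8
```

View pics/w6c.png

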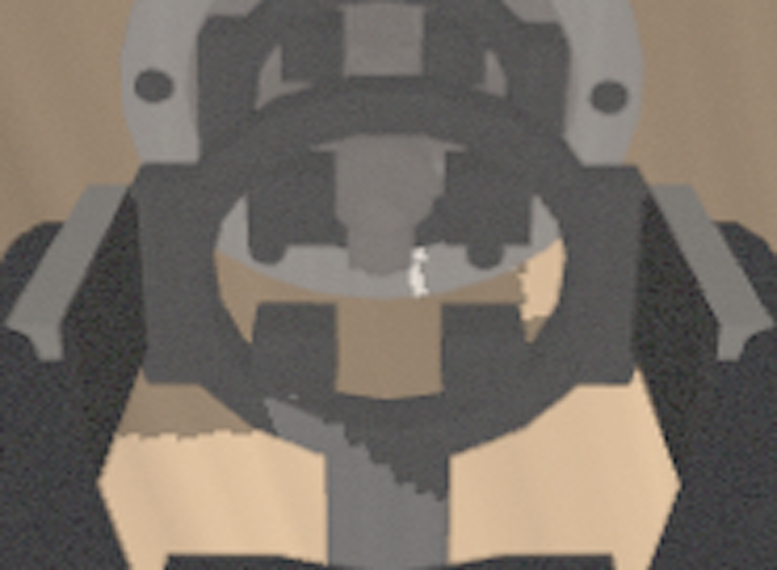

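View pics/s6c.png

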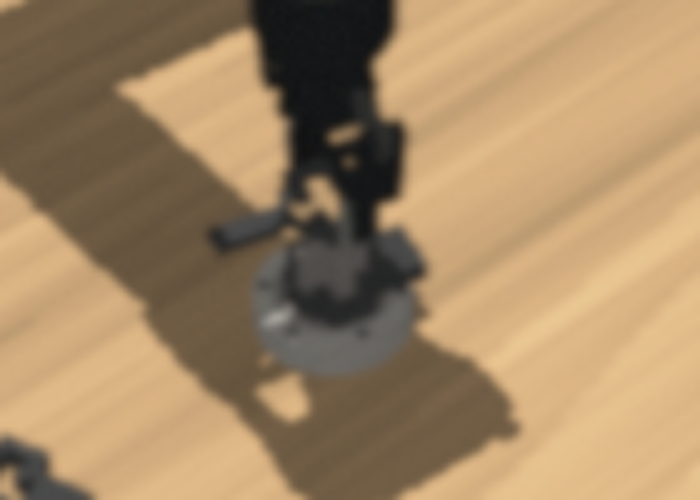

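```bash
python3 - <<'E'
from hubm import *
c=np.load('c6.npy',allow_pickle=True).item()
px=lambda L:(np.array(L,float)+.5)/[4.2,3.8]-.5+[165,185]
s=bot.read_state(); Rt=R.from_rotvec(s['tcp_rot']).as_matrix()
zb=s['tool_pos'][2]+.0045
def t(P): return ((P-s['tool_pos'])@Rt*1e3).round(2)
A=onplane(c,px([(335,340),(442,340),(250,290),(250,303),(335,200),(446,200)]),zb+.008); print('slot/tooth edges',t(A))
N=onplane(c,px([(350,258),(410,258),(380,272)]),.078); print('nose tip',t(N))
# held plate lugs
print('lugs',t(onplane(c,px([(133,170),(640,170),(147,380),(637,380)]),zb+.008)))
# flange and disc lug edges, holes
print('dlugs',t(onplane(c,px([(198,160),(568,160)]),.038)))
print('flange holes',t(onplane(c,px([(153,86),(609,96)]),.024)))
print('spline top?',t(onplane(c,px([(343,60),(424,60)]),.058)))
E
sed -n 1,1p /dev/null
```

```text
slot/tooth edges [[ -9.63  -8.37 -12.52]
 [ -9.64   4.44 -12.49]
 [ -2.13 -18.3  -12.54]
 [ -4.06 -18.37 -12.54]
 [ 10.82  -8.1  -12.51]
 [ 10.81   4.62 -12.49]]
nose tip [[ -8.16  -7.15   6.99]
 [ -8.16   0.9    7.01]
 [-10.5   -3.13   7.  ]]
lugs [[ 14.93 -31.06 -12.56]
 [ 14.9   26.68 -12.43]
 [-15.93 -31.35 -12.58]
 [-15.99  28.29 -12.44]]
dlugs [[-10.15 -33.51  46.93]
 [-10.17  27.64  47.07]]
flange holes [[ -0.93 -42.98  60.91]
 [ -3.01  36.4   61.09]]
spline top? [[16.01 -8.54 26.99]
 [16.01  3.08 27.02]]
```

Run:
```python
from hubm import *
c=np.load('c6.npy',allow_pickle=True).item()
s=bot.read_state(); Rt=R.from_rotvec(s['tcp_rot']).as_matrix()
im=cv2.resize(c['pixels'][185:335,165:350],None,fx=4.2,fy=4,interpolation=cv2.INTER_CUBIC).astype(float)
im=(np.clip(im/255,0,1)**.6*255).astype(np.uint8)[:,:,::-1].copy()
th=np.linspace(0,2*np.pi,40)
H=np.array([.5034,-.0255]); yaw=np.radians(75.3)
def draw(X,col):
    p=((proj(c,X)-[165,185]+.5)*[4.2,4]-.5).astype(np.int32); cv2.polylines(im,[p.reshape(-1,1,2)],True,col,1)
def C(r,z): return np.c_[H[0]+r*np.cos(th),H[1]+r*np.sin(th),0*th+z]
draw(C(.003,.078),(0,0,255)); draw(C(.008,.068),(0,255,0)); draw(C(.046,.024),(255,0,0))
x=np.array([5,5,20,20,5,5,-5,-5,-20,-20,-5,-5])/1e3;y=np.array([20,5,5,-5,-5,-20,-20,-5,-5,5,5,20])/1e3
ca,sa=np.cos(yaw),np.sin(yaw)
draw(np.c_[H[0]+x*ca-y*sa,H[1]+x*sa+y*ca,0*x+.058],(0,255,255))
cv2.imwrite('pics/w6d.png',im)
```

```text
(no output)
```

View pics/w6d.png

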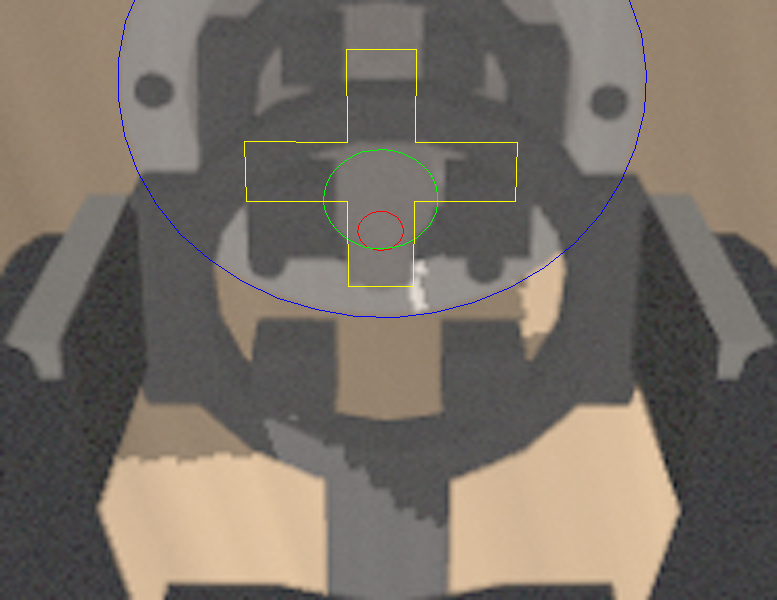

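```bash
python3 - <<'E'
s=open('fit.py').read()
s=s.replace("""    return np.maximum(out,-cr)   # sdf <0 inside""","""    ax,ay=abs(x),abs(y)
    teeth=np.maximum.reduce([.0065-ax,.0065-ay,ax-.0165,ay-.0165])
    return np.minimum(np.maximum(out,.0215-r),teeth)""")
open('fit.py','w').write(s)
E
cat >> fit.py <<'E'
def heldmask(uv):
    # full bore/ring region, without fingers
    return (uv[:,0]>203)&(uv[:,0]<313)&(uv[:,1]<300)
E
python3 - <<'E'
from fit import *
c=np.load('c5.npy',allow_pickle=True).item(); c6=np.load('c6.npy',allow_pickle=True).item()
for zb in (.1537,.1547):
  q=fit(c,'sep',[.489,-.0795,np.radians(-103)],zb,thr=80,rad=.036,maskfn=lambda uv:(uv[:,0]>203)&(uv[:,0]<313)&(uv[:,1]<300)&(uv[:,1]>200))
  print((.5034-q[0])*1e3,(-.0255-q[1])*1e3)
s=bot.read_state()
for zb in (.0888,.0898):
  q=fit(c6,'sep',[.504,-.0255,np.radians(-105)],zb,thr=62,rad=.03,maskfn=lambda uv:(uv[:,0]>203)&(uv[:,0]<313)&(uv[:,1]<292)&(uv[:,1]>(np.where(abs(uv[:,0]-257)<32,256,225)))); print(totool(q)*1e3)
E
```

```text
sep [ 0.4887 -0.0807] yaw -103.58 cost 0.04286774954474616
14.701115213615168 55.154246059601505
sep [ 0.4888 -0.0802] yaw -103.59 cost 0.04274834676099099
14.593999055947826 54.68478990196285
sep [ 0.5042 -0.0268] yaw -104.76 cost 0.024582048145781903
[-2.93815536 -2.1464795  85.00121944]
sep [ 0.5043 -0.0262] yaw -104.76 cost 0.02429715931258775
[-2.30867568 -2.13287947 85.00147897]
```

Emit:
move_arm --pt "0 -1 6 0 60" --pt "0 -1 12 0 60" --pt "0 -1 18 0 60" --pt "0 -1 22 0 60" --pt "0 -1 25 0 60" --pt "0 -1 25 0 60"

```text
time: 8.45
tool_pos: [0.5042, -0.024, 0.058]
tcp_rot: [-2.484, -1.922, 0.001]
wrist_force: [-0.2, 0.2, -1.2]
width: 0.68
```

```bash
cat > ov.py <<'E'
from hubm import *
import sys
def overlay(c,name,H=(.5034,-.0255),yaw=75.3,box=(165,185,350,335)):
    H=np.array(H);yaw=np.radians(yaw); u0,v0,u1,v1=box; f=min(780/(u1-u0),600/(v1-v0))
    im=cv2.resize(c['pixels'][v0:v1,u0:u1],None,fx=f,fy=f,interpolation=cv2.INTER_CUBIC).astype(float)
    im=(np.clip(im/255,0,1)**.6*255).astype(np.uint8)[:,:,::-1].copy()
    th=np.linspace(0,2*np.pi,40)
    def draw(X,col):
        p=((proj(c,X)-[u0,v0]+.5)*f-.5).astype(np.int32); cv2.polylines(im,[p.reshape(-1,1,2)],True,col,1)
    def C(r,z): return np.c_[H[0]+r*np.cos(th),H[1]+r*np.sin(th),0*th+z]
    draw(C(.003,.078),(0,0,255)); draw(C(.008,.068),(0,255,0)); draw(C(.046,.024),(255,0,0))
    x=np.array([5,5,20,20,5,5,-5,-5,-20,-20,-5,-5])/1e3;y=np.array([20,5,5,-5,-5,-20,-20,-5,-5,5,5,20])/1e3
    ca,sa=np.cos(yaw),np.sin(yaw)
    draw(np.c_[H[0]+x*ca-y*sa,H[1]+x*sa+y*ca,0*x+.058],(0,255,255))
    cv2.imwrite('pics/%s.png'%name,im)
E
python3 - <<'E'
from ov import *
c=cam('wrist','w7'); s=bot.read_state(); print(s['tool_pos'],s['width'],s['wrist_force'],s['torque'],s['time'])
overlay(c,'w7d')
E
```

```text
[ 0.50451179 -0.02399052  0.0584209 ] 0.6781368044775666 [ 0.37247087 -0.41285723 -0.70755859] [-0.0023792   0.03578077  0.04952555] 8.5
```

View pics/w7d.png

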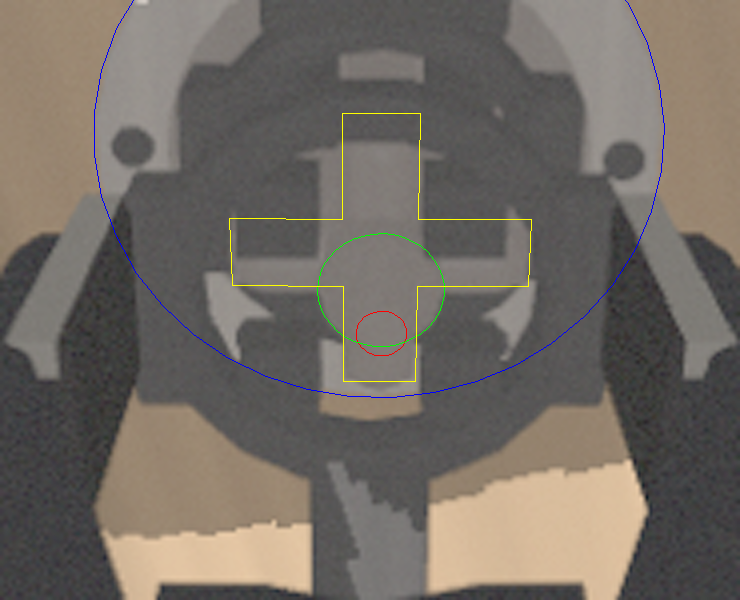

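Emit:
move_arm --pt "0 1 0 0 60" --pt "0 1 0 0 60" --pt "0 1 0 0 60" --pt "0 1 0 0 60"

```text
time: 8.9
tool_pos: [0.5059, -0.0243, 0.059]
tcp_rot: [2.485, 1.922, 0.0]
wrist_force: [0.6, -0.7, -1.5]
width: 0.68
```

Run:
```python
from ov import *
c=cam('wrist','w8'); s=bot.read_state(); print(s['tool_pos'],s['width'],s['wrist_force'],s['torque'],s['time'])
np.save('c8.npy',c,allow_pickle=True)
overlay(c,'w8d',box=(195,195,320,290))
```

```text
[ 0.50582226 -0.02428459  0.05894255] 0.6840265508490603 [-0.17190695  0.58172532 -1.50522412] [0.03397492 0.0187002  0.04991591] 8.95
```

View pics/w8d.png

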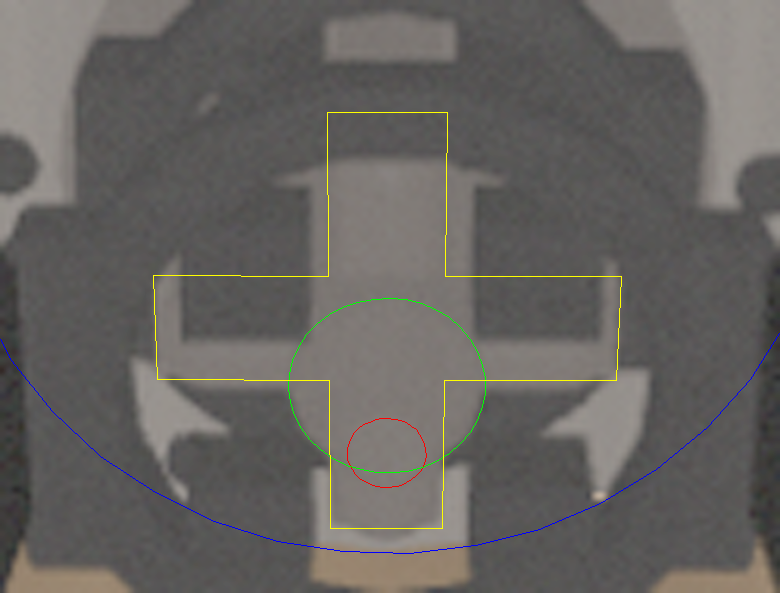

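Run:
```python
from hubm import *
c=np.load('c8.npy',allow_pickle=True).item(); s=bot.read_state(); Rt=R.from_rotvec(s['tcp_rot']).as_matrix()
px=lambda L:(np.array(L,float)+.5)/6.24-.5+[195,195]
zb=s['tool_pos'][2]+.0045; print(zb)
t=lambda P:((P-s['tool_pos'])@Rt*1e3).round(2)
print('hub',t(np.array([.5034,-.0255,.06])))
for n,p,z in [('near tooth top edge',(250,340),.008),('far tooth top',(250,435),.008),('far tooth bottom',(500,392),0),('lug near top',(50,207),.008),('lug far top',(80,567),.008),('slot far end top',(390,585),.008),('slot near end top',(390,158),0)]:
    print(n,t(onplane(c,px([p]),zb+z)[0]))
print('seen -x spline end', t(onplane(c,px([(386,535)]),.060)[0]), t(onplane(c,px([(387,62)]),.038)[0]))
```

```text
0.06344255157534757
hub [-1.78 -2.04 -1.06]
near tooth top edge [  4.33 -12.77 -12.5 ]
far tooth top [ -4.16 -12.97 -12.5 ]
far tooth bottom [-4.84  7.45 -4.5 ]
lug near top [ 15.66 -27.85 -12.51]
lug far top [-16.59 -27.25 -12.51]
slot far end top [-18.23  -1.79 -12.5 ]
slot near end top [16.41 -1.79 -4.5 ]
seen -x spline end [-21.12  -2.15  -1.06] [15.49 -2.09 20.94]
```

Emit:
move_arm --pt "0.4 -0.2 2 0 60" --pt "0.4 -0.2 4 0 60" --pt "0.4 -0.2 6 0 60" --pt "0.4 -0.2 8 0 60" --pt "0.4 -0.2 8 0 60"

```text
time: 9.45
tool_pos: [0.5052, -0.0238, 0.0503]
tcp_rot: [-2.484, -1.922, 0.001]
wrist_force: [-0.1, 0.3, -1.8]
width: 0.677
```

Emit:
move_arm --pt "0 0 3 0 60" --pt "0 0 6 0 60" --pt "0 0 9 0 60" --pt "0 0 12 0 60" --pt "0 0 14 0 60" --pt "0 0 15 0 60" --pt "0 0 15 0 60"

```text
time: 10.15
tool_pos: [0.5055, -0.0238, 0.0356]
tcp_rot: [-2.485, -1.922, 0.0]
wrist_force: [0.0, -0.2, -1.5]
width: 0.678
```

Free descent so far (plate bottom about 40 mm). I'll go down gently to contact.

Emit:
move_arm --pt "0 0 1 0 60" --pt "0 0 1.8 0 60" --pt "0 0 2.2 0 60" --pt "0 0 2.2 0 60"

```text
time: 10.55
tool_pos: [0.5056, -0.0239, 0.0336]
tcp_rot: [-2.485, -1.922, -0.0]
wrist_force: [-0.4, 0.8, -1.8]
width: 0.682
```

Emit:
move_arm --pt "0 0 0.6 0 60" --pt "0 0 0.6 0 60"

```text
time: 10.75
tool_pos: [0.5058, -0.0238, 0.0335]
tcp_rot: [2.485, 1.922, 0.0]
wrist_force: [-2.0, 0.2, 3.9]
width: 0.68
```

Run:
```python
from ov import *
c=cam('wrist','w9'); s=bot.read_state(); print(s['tool_pos'],s['width'],s['wrist_force'],s['torque'],s['time'])
overlay(c,'w9d')
```

```text
[ 0.50573166 -0.02383478  0.0335124 ] 0.6804356063096932 [-3.06601871 -0.50054151  4.91346044] [ 0.08121201  0.46733103 -0.01529923] 10.8
```

View pics/w9d.png

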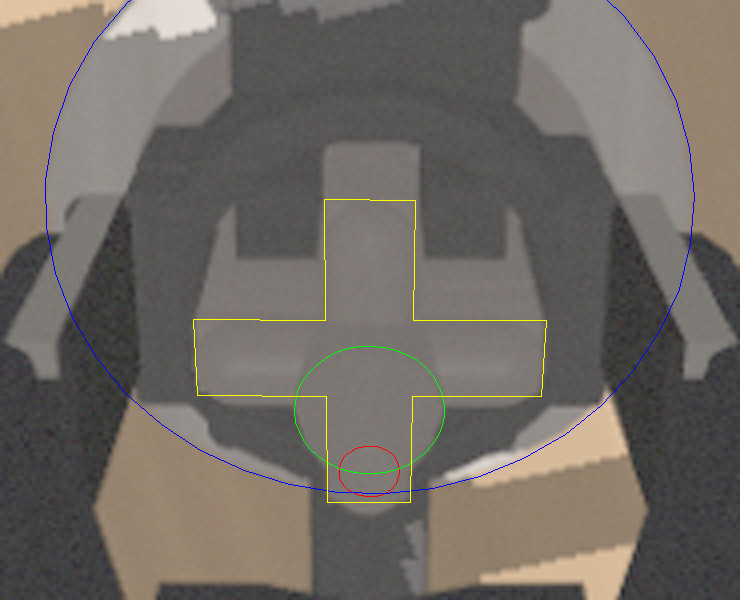

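Contact at the expected height (underside at about 38 mm). Releasing and lifting.

Emit:
move_arm --pt "0 0 -0.4 0 68" --pt "0 0 -0.4 0 75" --pt "0 0 -0.4 0 85" --pt "0 0 -0.4 0 85" --pt "0 0 -5 0 85" --pt "0 0 -25 0 85" --pt "0 0 -60 0 85" --pt "-20 0 -105 0 85" --pt "-50 0 -120 0 85" --pt "-60 0 -120 0 85" --pt "-60 0 -120 0 85" --pt "-60 0 -120 0 85"

```text
time: 12.0
tool_pos: [0.4894, -0.0813, 0.1514]
tcp_rot: [-2.484, -1.92, 0.002]
wrist_force: [-0.1, 0.1, 0.1]
width: 0.849
```

Run:
```python
from ov import *
c=cam('wrist','w10'); s=bot.read_state(); print(s['tool_pos'],s['width'],s['wrist_force'],s['torque'],s['time'])
np.save('c10.npy',c,allow_pickle=True)
overlay(c,'w10d',box=(180,20,340,190))
```

```text
[ 0.48934846 -0.08105879  0.15120527] 0.8498676895493519 [ 0.06544438 -0.53215695 -0.73053825] [ 0.03442963 -0.01698797  0.00399361] 12.05
```

View pics/w10d.png

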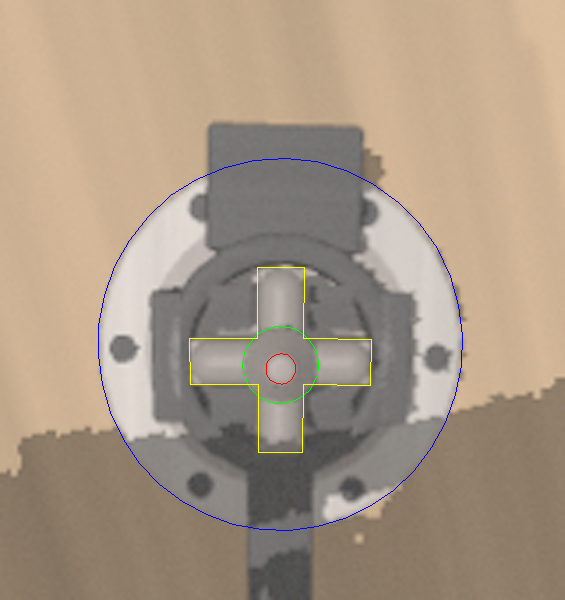

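Separator is seated with its tab opposite the fitted disc's tab, and the hub overlay matches. Going to the loose disc.

Emit:
move_arm --pt "-40 9 0 8 85" --pt "-80 18 0 16 85" --pt "-120 27 0 24 85" --pt "-150 33 10 32 85" --pt "-158 35 25 40 85" --pt "-158 35 36 48 85" --pt "-158 35 36 56.7 85" --pt "-158 35 36 56.7 85" --pt "-158 35 36 56.7 85" --pt "-158 35 36 56.7 85"

```text
time: 13.05
tool_pos: [0.485, -0.2431, 0.1168]
tcp_rot: [-3.099, -0.517, 0.0]
wrist_force: [-0.5, -0.1, 0.6]
width: 0.853
```

Run:
```python
from ov import *
c=cam('wrist','w11'); s=bot.read_state(); print(s['tool_pos'],np.degrees(np.arctan2(*R.from_rotvec(s['tcp_rot']).as_matrix()[[1,0],0])),s['width'],s['time'])
p=fit(c,'disc',[.4833,-.2433,np.radians(18.8)],0,thr=65,rad=.065); print(totool(p,.007)*1e3)
```

```text
[ 0.48501192 -0.24324937  0.11698741] 18.899744636085625 0.8533514572936854 13.1
disc [ 0.4806 -0.2445] yaw 18.02 cost 0.015034319026557434
[ -4.60673849  -0.25632828 109.98697073]
```

View pics/w11.png

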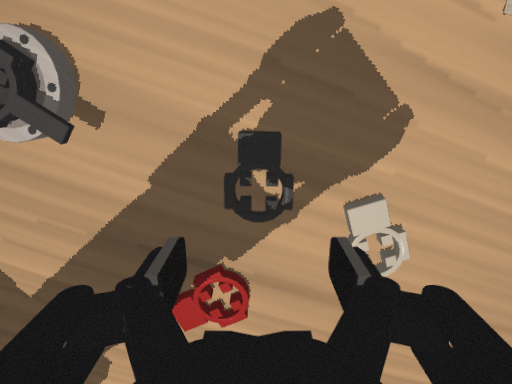

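Emit:
move_arm --pt "-3.4 0.5 40 0.9 82" --pt "-3.4 0.5 80 0.9 82" --pt "-3.4 0.5 98 0.9 82" --pt "-3.4 0.5 106 0.9 82" --pt "-3.4 0.5 110 0.9 82" --pt "-3.4 0.5 112 0.9 82" --pt "-3.4 0.5 112 0.9 82" --pt "-3.4 0.5 112 0.9 82"

```text
time: 13.9
tool_pos: [0.4827, -0.2458, 0.0063]
tcp_rot: [3.102, 0.487, 0.003]
wrist_force: [-0.5, 0.2, 0.9]
width: 0.815
```

Run:
```python
from ov import *
c=cam('wrist','w12'); s=bot.read_state(); print(s['tool_pos'],np.degrees(np.arctan2(*R.from_rotvec(s['tcp_rot']).as_matrix()[[1,0],0])),s['width'],s['wrist_force'],s['time'])
p=fit(c,'disc',[.4815,-.2445,np.radians(18.)],0,thr=65,rad=.065,maskfn=lambda uv:(uv[:,0]>193)&(uv[:,0]<325)&(uv[:,1]<310)); print(totool(p,.007)*1e3)
```

```text
[ 0.48261869 -0.24572469  0.00616203] 17.863751815214638 0.8228168277693353 [-0.49257767  0.4927483  -0.09192613] 13.95
disc [ 0.4805 -0.2444] yaw 17.6 cost 0.03760238928106353
[-1.63980303 -1.94542407 -0.84366093]
```

View pics/w12.png

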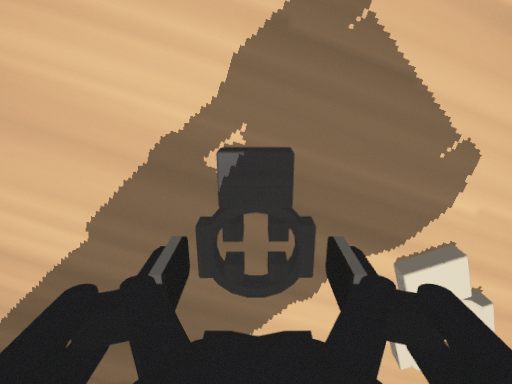

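Emit:
move_arm --pt "0 -0.8 4 0.3 82" --pt "0 -0.8 7 0.3 82" --pt "0 -0.8 7 0.3 68" --pt "0 -0.8 7 0.3 60" --pt "0 -0.8 7 0.3 60" --pt "0 -0.8 7 0.3 60" --pt "0 -0.8 7 0.3 60" --pt "0 -0.8 7 0.3 60" --newtons 60

```text
time: 14.75
tool_pos: [0.4814, -0.2444, -0.002]
tcp_rot: [-3.105, -0.479, 0.0]
wrist_force: [-1.7, 0.2, 1.6]
width: 0.681
```

Run:
```python
from ov import *
c=cam('wrist','w13'); s=bot.read_state(); print(s['tool_pos'],np.degrees(np.arctan2(*R.from_rotvec(s['tcp_rot']).as_matrix()[[1,0],0])),s['width'],s['wrist_force'],s['time'])
p=fit(c,'disc',[.481,-.2445,np.radians(18.)],0,thr=65,rad=.065,maskfn=lambda uv:(uv[:,0]>205)&(uv[:,0]<310)&(uv[:,1]<310)); print(totool(p,.007)*1e3)
```

```text
[ 0.48132826 -0.24441611 -0.00199896] 17.55079180817339 0.6857420380734186 [-0.44708274  0.70655991  2.6043847 ] 14.8
disc [ 0.4807 -0.2435] yaw 16.96 cost 0.05012879668307756
[-0.35718039 -1.07076913 -8.99874979]
```

View pics/w13.png

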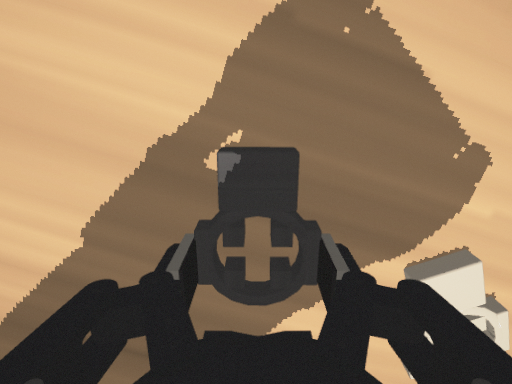

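Emit:
move_arm --pt "0 0 -4 0 60" --pt "0 0 -15 0 60" --pt "0 0 -45 0 60" --pt "0 0 -85 0 60" --pt "4 -12 -120 -7 60" --pt "10 -32 -145 -14 60" --pt "16 -54 -152 -22 60" --pt "22 -76 -152 -30 60" --pt "28 -95 -152 -38 60" --pt "33 -110 -152 -46 60" --pt "36 -120 -152 -53 60" --pt "36.4 -121.6 -152 -57.8 60" --pt "36.4 -121.6 -152 -57.8 60" --pt "36.4 -121.6 -152 -57.8 60" --pt "36.4 -121.6 -152 -57.8 60" --pt "36.4 -121.6 -152 -57.8 60"

```text
time: 16.4
tool_pos: [0.4795, -0.1178, 0.1501]
tcp_rot: [2.488, 1.918, 0.0]
wrist_force: [1.1, -0.4, -1.4]
width: 0.682
```

Run:
```python
from ov import *
c=cam('wrist','w14'); s=bot.read_state(); print(s['tool_pos'],np.degrees(np.arctan2(*R.from_rotvec(s['tcp_rot']).as_matrix()[[1,0],0])),s['width'],s['wrist_force'],s['torque'],s['time'])
np.save('c14.npy',c,allow_pickle=True); overlay(c,'w14d',box=(190,10,335,150))
zb=s['tool_pos'][2]+.002
for thr in (60,75):
  p=fit(c,'disc',[s['tool_pos'][0]-.0017,s['tool_pos'][1],np.radians(75.)],zb,thr=thr,rad=.06,maskfn=lambda uv:(uv[:,0]>207)&(uv[:,0]<308)&(uv[:,1]<300)&(uv[:,1]>143)); print(totool(p,.007)*1e3, totool([.5034,-.0255])*1e3)
```

```text
[ 0.47942236 -0.11781439  0.14999191] 75.28705991286695 0.6824996544847165 [ 0.1561918  -0.30415192 -2.06959469] [-0.05130187  0.01337876  0.02964451] 16.45
disc [ 0.478  -0.1162] yaw 74.95 cost 0.11004000554228098
[  1.17973635  -1.76724005 142.99191283] [ 95.38598993  -0.24781798 149.98632393]
disc [ 0.478  -0.1162] yaw 74.94 cost 0.052810925412482966
[  1.21819585  -1.75333555 142.99190998] [ 95.38598993  -0.24781798 149.98632393]
```

View pics/w14.png

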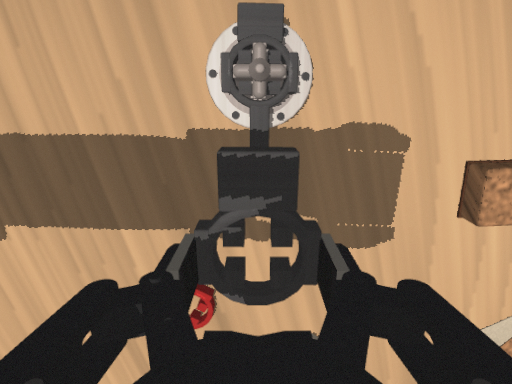

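View pics/w14d.png

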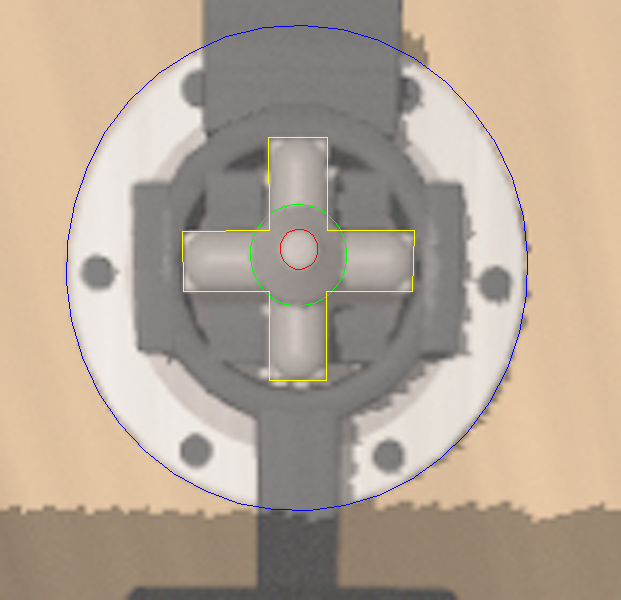

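Emit:
move_arm --pt "30 0.5 0 -0.3 60" --pt "60 1 0 -0.3 60" --pt "85 1.5 0 -0.3 60" --pt "94.2 1.5 5 -0.3 60" --pt "94.2 1.5 25 -0.3 60" --pt "94.2 1.5 45 -0.3 60" --pt "94.2 1.5 60 -0.3 60" --pt "94.2 1.5 67 -0.3 60" --pt "94.2 1.5 67 -0.3 60" --pt "94.2 1.5 67 -0.3 60" --pt "94.2 1.5 67 -0.3 60" --pt "94.2 1.5 67 -0.3 60"

```text
time: 17.65
tool_pos: [0.5056, -0.027, 0.084]
tcp_rot: [2.481, 1.926, 0.002]
wrist_force: [-0.3, 0.9, -2.9]
width: 0.685
```

Run:
```python
from ov import *
c=cam('wrist','w15'); s=bot.read_state(); print(s['tool_pos'],np.degrees(np.arctan2(*R.from_rotvec(s['tcp_rot']).as_matrix()[[1,0],0])),s['width'],s['wrist_force'],s['torque'],s['time'])
np.save('c15.npy',c,allow_pickle=True); overlay(c,'w15d',box=(180,140,335,310)); print('hub',totool([.5034,-.0255])*1e3)
```

```text
[ 0.50547326 -0.02690817  0.08389018] 75.64920310877714 0.683116272466516 [-0.17946631  0.56448321 -2.84067857] [-0.05616559  0.04145443  0.05368144] 17.7
hub [ 0.83152874 -2.50080541 83.8862248 ]
```

View pics/w15d.png

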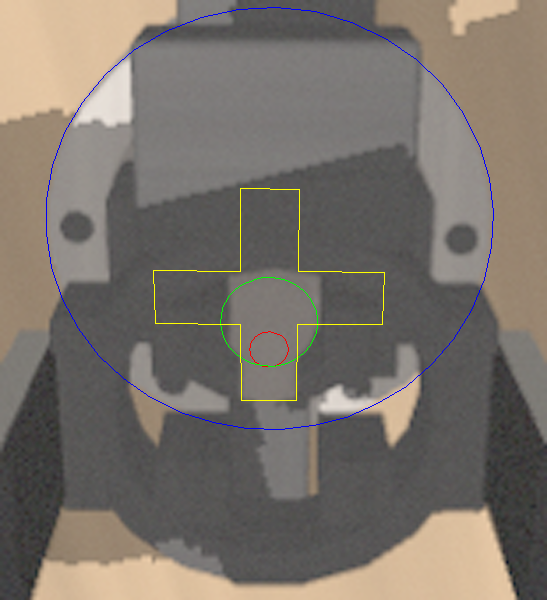

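Emit:
move_arm --pt "-0.3 -0.7 6 0 60" --pt "-0.3 -0.7 12 0 60" --pt "-0.3 -0.7 18 0 60" --pt "-0.3 -0.7 21 0 60" --pt "-0.3 -0.7 21 0 60" --pt "-0.3 -0.7 21 0 60" --pt "-0.3 -0.7 21 0 60"

```text
time: 18.4
tool_pos: [0.5042, -0.0269, 0.0622]
tcp_rot: [2.481, 1.927, 0.0]
wrist_force: [0.2, -0.0, -2.2]
width: 0.684
```

Run:
```python
from ov import *
c=cam('wrist','w16'); s=bot.read_state(); print(s['tool_pos'],np.degrees(np.arctan2(*R.from_rotvec(s['tcp_rot']).as_matrix()[[1,0],0])),s['width'],s['wrist_force'],s['torque'],s['time'])
np.save('c16.npy',c,allow_pickle=True); overlay(c,'w16d',box=(195,185,320,295)); print('hub',totool([.5034,-.0255])*1e3)
```

```text
[ 0.50430685 -0.0269207   0.06222906] 75.65307553337504 0.6801815549742262 [ 0.6233658  -0.39478242 -2.61547131] [-0.01515818  0.01119142 -0.01354351] 18.45
hub [ 1.14677434 -1.26357505 62.22848968]
```

View pics/w16d.png

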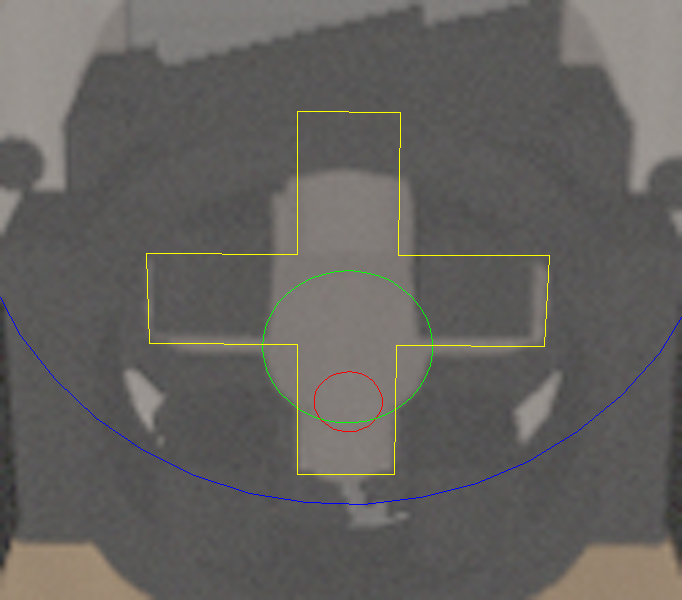

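Emit:
move_arm --pt "0 0.35 2 0 60" --pt "0 0.35 4 0 60" --pt "0 0.35 6 0 60" --pt "0 0.35 8 0 60" --pt "0 0.35 9 0 60" --pt "0 0.35 9 0 60"

```text
time: 19.05
tool_pos: [0.504, -0.027, 0.0527]
tcp_rot: [-2.481, -1.926, 0.001]
wrist_force: [-0.6, -0.6, -1.9]
width: 0.681
```

Over the splines with no contact. Continuing down to seating; contact is expected at TCP z of about 0.044.

Emit:
move_arm --pt "0 0 2 0 60" --pt "0 0 4 0 60" --pt "0 0 6 0 60" --pt "0 0 7 0 60" --pt "0 0 7.5 0 60" --pt "0 0 7.5 0 60"

```text
time: 19.65
tool_pos: [0.5043, -0.027, 0.0454]
tcp_rot: [-2.481, -1.926, 0.0]
wrist_force: [0.8, 0.8, -2.3]
width: 0.69
```

Emit:
move_arm --pt "0 0 0.7 0 60" --pt "0 0 1.4 0 60" --pt "0 0 1.8 0 60" --pt "0 0 1.8 0 60"

```text
time: 20.05
tool_pos: [0.5045, -0.027, 0.044]
tcp_rot: [2.481, 1.927, 0.0]
wrist_force: [-0.9, -0.2, 1.0]
width: 0.687
```

Run:
```python
from ov import *
c=cam('wrist','w17'); s=bot.read_state(); print(s['tool_pos'],s['width'],s['wrist_force'],s['torque'],s['time'])
overlay(c,'w17d',box=(165,150,350,335))
```

```text
[ 0.50444155 -0.02698337  0.04400095] 0.6824196033183365 [-1.10587702 -0.68888304  0.84445337] [0.00890723 0.26641396 0.01933781] 20.1
```

View pics/w17d.png

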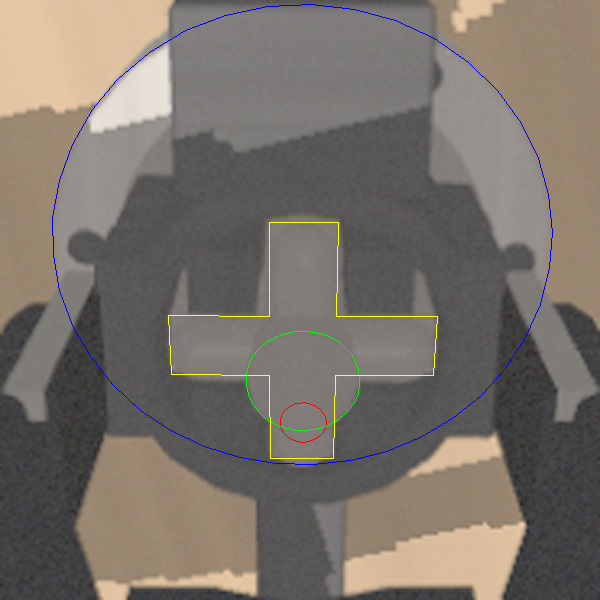

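Emit:
move_arm --pt "0 0 0.5 0 60" --pt "0 0 0.5 0 60"

```text
time: 20.3
tool_pos: [0.5044, -0.027, 0.044]
tcp_rot: [-2.481, -1.927, 0.0]
wrist_force: [-3.4, 1.0, 5.0]
width: 0.682
```

Emit:
move_arm --pt "0 0 -0.2 0 68" --pt "0 0 -0.2 0 75" --pt "0 0 -0.2 0 85" --pt "0 0 -0.2 0 85" --pt "0 0 -5 0 85" --pt "0 0 -25 0 85" --pt "0 0 -60 0 85" --pt "-20 0 -100 0 85" --pt "-50 0 -110 0 85" --pt "-60 0 -110 0 85" --pt "-60 0 -110 0 85" --pt "-60 0 -110 0 85"

```text
time: 21.5
tool_pos: [0.4885, -0.0845, 0.1519]
tcp_rot: [-2.481, -1.924, 0.002]
wrist_force: [0.2, 0.3, -0.1]
width: 0.85
```

Run:
```python
from ov import *
c=cam('wrist','w18'); s=bot.read_state(); print(s['tool_pos'],s['width'],s['wrist_force'],s['time'])
overlay(c,'w18d',box=(180,20,340,190))
P=cloud(c)
for n,r in (('disc',.026),):
  d=np.hypot(P[...,0]-.5034,P[...,1]+.0255); m=(d<.028)&(d>.0225); z=P[...,2][m]; print('ring z',np.nanpercentile(z,[5,25,50,75,95]),m.sum())
  # plane fit
  Q=P[m]; Q=Q[abs(Q[:,2]-np.nanmedian(Q[:,2]))<.006]; 
  if len(Q)>20:
    k=np.linalg.lstsq(np.c_[Q[:,0]-.5034,Q[:,1]+.0255,np.ones(len(Q))],Q[:,2],rcond=None)[0]; print('tilt deg',np.degrees(k[:2]),'z',k[2])
a=cam('scene'); cv2.imwrite('pics/s18.png',cv2.resize(a['pixels'][120:220,170:310],None,fx=5,fy=5,interpolation=cv2.INTER_CUBIC)[:,:,::-1]); cam('top','t18')
```

```text
[ 0.48848005 -0.08430197  0.15168138] 0.847809388768587 [ 0.16197575  0.77663026 -0.25603497] 21.55
ring z [0.0590418  0.05982046 0.0603046  0.06079133 0.06143376] 1454
tilt deg [-0.11737283 -0.17353199] z 0.06030069839500043
```

View pics/w18d.png

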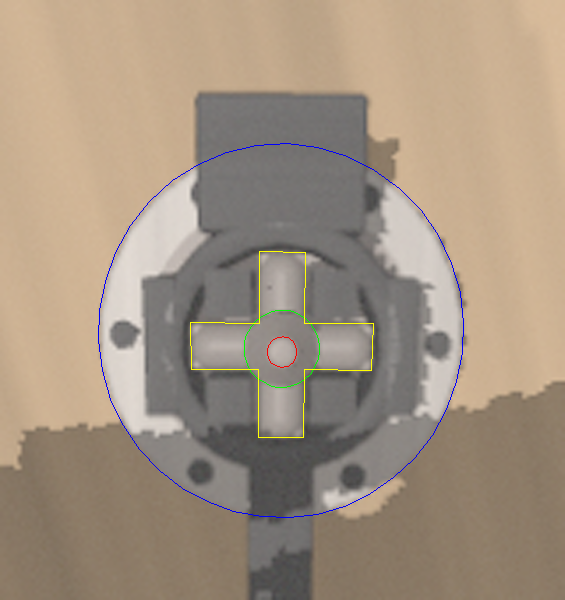

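View pics/s18.png

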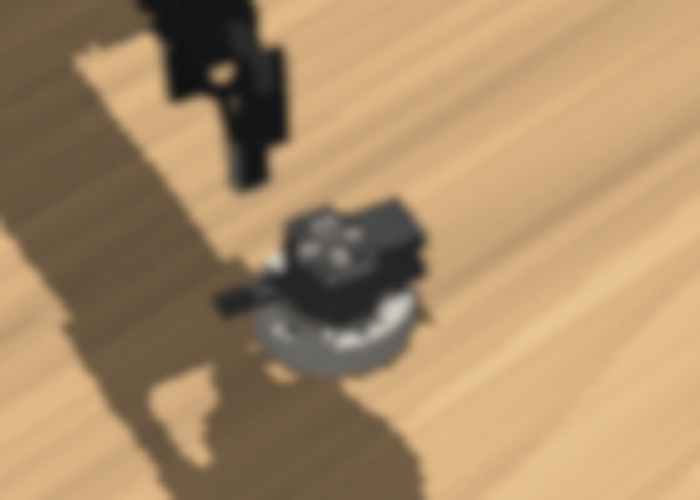

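View pics/t18.png

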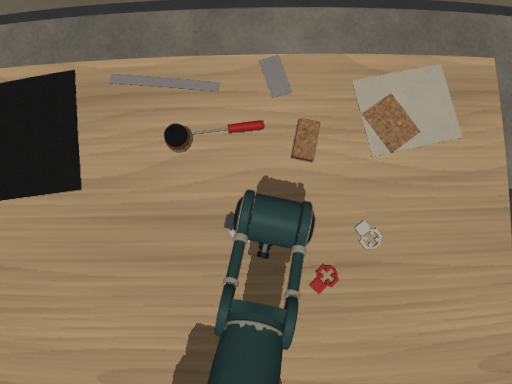

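The stack's top face is at 60.3 mm (60 expected) with about 0.2° of tilt. Tabs are as asked, the bystanders are unmoved and the gripper is clear, so I'm handing in.

```bash
python3 -c "
from workcell import bot
print(bot.finish_job())"
```

```text
the job is handed in; nothing more can be done
None
```

The clutch is built up and handed in at about 21.6 s of the 64 s. I lowered the separator onto the hub first, with its tab opposite the fitted disc's. The loose disc then went on top with its tab on the same side as the fitted disc's. I lowered both plates along the splines until they touched, before releasing them.

**Last checks:**
- **Seating:** The finished disc's top face measured 60.3 mm (60 expected), with about 0.2° tilt. Both plates met the one below at the expected heights of about 38 and 46 mm.
- **Forces:** The highest wrist force I read was about 6 N.
- **Surroundings:** The fitted disc stayed in place. The jar, screwdriver, sanding block and the red and white discs show no movement in the top view, and the gripper ended clear of everything.

**Disagreements:** The wrist camera's positions shifted by about 2 mm depending on the tool's yaw. I cancelled this by measuring plate and hub in the same picture. The fitted disc's tab is about 1.5° off the hub's x axis, within its spline play.

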